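# Set the drip pan under the bath's drain cock and open it

## Robot

A 6-joint arm with a two-finger parallel gripper is mounted at the origin on the work surface. World frame = base frame: x ahead of the robot, y to its left, z up, the work surface at z = 0. Lengths are in m, angles in degrees, forces in N, time in s.
With the tool pointing down it reaches from about 0.4 to 0.825 m from the base axis. Payload 7 kg.
Tool frame: the origin (TCP) lies midway between the tips of the shut fingers; the grasp point (between the pads) lies 19 mm behind it; z points along the fingers, y is the line along which they close (so a half turn about z gives the same grasp; the last joint's range is limited). The gripper opens to 88 mm and grips with 3 to 60 N. Pads are 19 mm wide; open, the fingers measure 130 mm over their backs; the gripper's body (78 mm by 193 mm) begins 47 mm behind the grasp point.
Start: joints at [-52.993, 20.546, 0.682, 0, -70.136, -16.507], TCP at [0.236, -0.632, 0.227] pointing down, gripper open.
Joint ranges: [-176.03, 176.03], [-82.01, 121.73], [-58.28, 71.71], [-173.87, 95.51], [-174.79, -0.11], [-173.66, 173.66]. Speed limits (degrees/s): [136.94, 136.94, 172.46, 180, 180, 180].

## Interface

Orientations are given as a 3x3 rotation matrix whose columns are the frame's x, y, z axes.
In Python, from rig import robot gives the robot as it stands. Calls block until the motion is done:
- robot.goto(position, orientation): joint-space move of the TCP to a pose.
- robot.servo_line(position, ori=None, speed=0.15): straight line of the TCP; ori=None keeps the orientation; speed is the mean speed in m/s.
- robot.movej(angles): joint-space move.
- robot.move_gripper(opening): opening from 0.0 (shut) to 1.0 (fully open); the grip force is fixed at half the most; returns when the fingers have stopped.
- robot.dwell(seconds).
- robot.ik(position, orientation): joint angles nearest the present ones, or None.
- robot.grab_frame(name): name is "scene" or "top"; returns (picture, depth): 420x560x3 uint8, red, green, blue; 420x560 float32, m along the optical axis (not along the pixel's ray), 0 where there is no reading.
- robot.camera_info(name): a dict with "vfov" (degrees; the focal length in pixels is half the picture's height over the tangent of half this angle, whatever the lens; pixels are square), "cx", "cy" (the principal point, pixels), "view" (4x4, takes a point from world to camera coordinates). Camera axes: x right, y down, z forward; pixel columns grow to the right and rows downward; lengths in m; the calibration is good to about 2 mm. A picture is of the moment at which its call begins. camera_info takes no time and is no camera call.
A pose or a line that the arm cannot do raises robot.Unreachable and nothing moves.
- robot.job_done(): hands the job in; it is judged then, once.
Readings, each from a call of its own:
- robot.read_t(): time.
- robot.read_qpos(): joint angles.
- robot.read_qvel(): joint speeds.
- robot.read_effort(): joint torques, N m.
- robot.read_position(): TCP position.
- robot.read_tcp_rot(): TCP orientation.
- robot.read_force(): force on the tool from outside, world axes, zero at the start.
- robot.read_ft_torque(): the same for the moment, N m.
- robot.read_grip_width(): opening from 0.0 (shut) to 1.0 (fully open).
- robot.read_finger_force(): force on a finger pad.
Only numpy, scipy, OpenCV 4.12 (cv2) and the standard library are available. Lean on these libraries where they do the work, as an engineer would, in place of code of your own. Each camera call takes 0.05 s, during which the arm holds its last target. There are 200 camera calls.

## Task

Get the section bath ready to drain: pull the steel drip pan out from under the riser shelf and set it down flat on the bench with its basin centred under the drain spout of the bath. Only once the pan stands there, turn the drain cock's lever a quarter turn, all the way to its open stop (lever in line with the spout pipe, pointing away from the bath). Leave all the other things on the bench where they are.

Things in the scene. Friction and masses are not known exactly. Their poses are not given: they have to be found in the camera images.
- pan: loose stainless steel drip pan, 0.3 kg: open basin 90 (x) x 66 (y) x 45 high, walls 4, and a bar handle 18 wide, 14 thick, 29 to 43 above the underside, 92 long, on one short end. Origin: centre of the basin's underside; z up; the handle runs along -x from -45 to -137. It starts with the handle under the riser shelf, so that only the basin can be gripped; under the spout only the handle can
- pan_handle (a point): grip point on the pan's bar handle: 105 mm from the basin's centre, 36 mm above the pan's underside
- riser: fixed white riser shelf on four legs, 180 deep (x) x 260 wide (y), board from 98 to 110 mm high; open below. Origin: centre of its footprint on the bench; its front (-x) edge is 90 mm from the origin. The pan comes out along its -x
- bath: fixed white section bath, a box 280 deep (x) x 240 wide (y) x 120 high. Origin on the bench; its front face looks to -x, at x = -20. From the middle of the face a pipe with a brass valve sticks out along -x, 95 high, ending in a downward spout 26 thick whose axis is at x = -120
- spout (a point): centre of the spout's mouth, 62 mm above the bench; the pan (45 high) passes below it
- drain_lever (a joint): angle of the drain cock's lever about its upright axis (85 mm in front of the bath's origin, between face and spout): 0 closed, lever across the pipe along the bath's +y; 1.57 open, lever in line with the pipe along the bath's -x. Grows anticlockwise seen from above; it stays where it is left
- lever_grip (a point): middle of the lever's dark rubber sleeve: 90 mm from the lever's axis, 131 above the bench. The lever is a flat bar 14 wide, its sleeve 18 wide and 12 thick (125 to 137 above the bench), reaching 121 from the axis; pinch or push it from above
- slide_box_a: loose blue and white slide box 75 x 85 x 50, on the riser shelf; leave alone. Origin under its centre
- cassette_jar: loose white jar, 68 across, 85 high, on the riser shelf; leave alone. Origin under its centre
- block_tray: loose white block 80 x 50 x 30 under the riser shelf beside the pan's handle; leave alone. Origin under its centre
- slide_box_b: loose blue and white slide box 60 x 75 x 40 between the stations; leave alone. Origin under its centre
- reagent_bottle: loose amber bottle, 60 across, 150 high, at the back; leave alone. Origin under its centre
- stain_jar: loose glass jar, 54 across, 75 high, near the bath's front, to the bath's -y side; leave alone. Origin under its centre
- forceps: loose steel forceps 150 long, 8 high, lying at the side; leave alone. Origin under its centre
Not all that is in view belongs to the job. Of the things like the pan, leave any that is green or purple; of the rest the larger one is meant.

How it is judged:
By the outcome, as a careful person would: the job done as asked, in the order asked, and still so for the second after the job is handed in, with the robot touching nothing.
It also fails if it takes over 67 s, if anything falls off the work surface, if the arm or the gripper's body presses on something with over 40 N, if the wrist force passes 120 N, or if a joint passes its speed limit or range.

## Working session

There is one attempt and no reset: what is moved stays moved. The work goes in short steps, each a Python script; the robot and the scene stay as the last script left them, time stands still between calls to the robot, and variables do not carry over. Pictures are saved under pics/ and viewed, at most 10 in all, crops included, and the job is handed in when it is done.

```bash
mkdir -p pics; ls
python3 - <<'E'
from rig import robot
import cv2,numpy as np
for n in("scene","top"):
    p,d=robot.grab_frame(n); cv2.imwrite(f"pics/{n}0.png",p[:,:,::-1]); np.savez(f"{n}0.npz",p=p,d=d)
    c=robot.camera_info(n); print(n,c)
E
```

```text
pics
scene {'vfov': 47.39640173414428, 'cx': 282.2556683738135, 'cy': 201.3568652107016, 'view': array([[-0.14976613,  0.98860225, -0.01535248, -0.04894497],
       [ 0.58527288,  0.07612839, -0.80725468, -0.22538392],
       [-0.79688503, -0.1298848 , -0.59000354,  2.01665065],
       [ 0.        ,  0.        ,  0.        ,  1.        ]])}
top {'vfov': 57.37140433314554, 'cx': 281.7133007070162, 'cy': 210.65583270090949, 'view': array([[-8.83085723e-04, -9.99994979e-01,  3.04352876e-03,
         1.21243800e-01],
       [-9.99481325e-01,  7.84647733e-04, -3.21941745e-02,
         4.91399674e-01],
       [ 3.21916248e-02, -3.07038037e-03, -9.99476999e-01,
         1.13262840e+00],
       [ 0.00000000e+00,  0.00000000e+00,  0.00000000e+00,
         1.00000000e+00]])}
```

View pics/scene0.png

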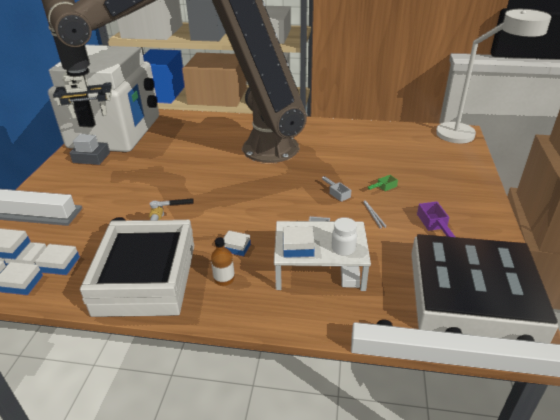

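View pics/top0.png

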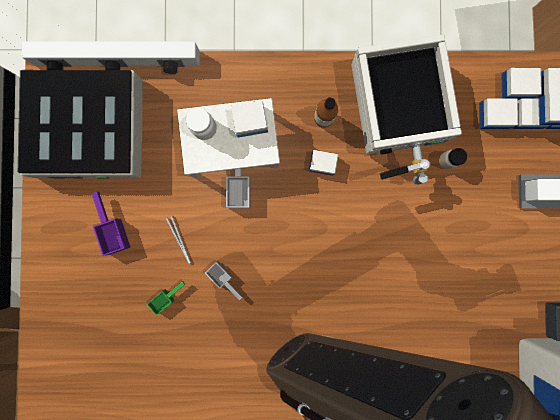

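The target pan's basin is at about (237,188) in the top view, with its handle under the riser. The decoys are at (218,272) small grey, green and purple. The spout and valve are at about (420,175), and the lever points left towards (385,174), which is the closed position.

```bash
cat > h.py <<'E'
import numpy as np,cv2
from rig import robot
def cloud(n,d):
    c=robot.camera_info(n); f=210/np.tan(np.radians(c["vfov"]/2))
    v,u=np.mgrid[:420,:560]
    P=np.stack([(u-c["cx"])*d/f,(v-c["cy"])*d/f,d],-1)
    V=c["view"]; W=(P-V[:3,3])@V[:3,:3]
    W[d<=0]=np.nan
    return W
def rect(W,box,z0,z1):
    u0,v0,u1,v1=box; p=W[v0:v1,u0:u1].reshape(-1,3); p=p[(p[:,2]>z0)&(p[:,2]<z1)]
    return p
def mar(p): # min-area rect in mm
    (c,s,a)=cv2.minAreaRect((p[:,:2]*1000).astype(np.float32)); return np.round(c,1),np.round(s,1),round(a,1),len(p),np.round(np.median(p[:,2])*1000,1)
def down(yaw): # tool z down, tool y axis at angle yaw (deg) in world
    a=np.radians(yaw); y=np.array([np.cos(a),np.sin(a),0]); z=np.array([0,0,-1.]); return np.stack([np.cross(y,z),y,z],1)
E
python3 - <<'E'
from h import *
W=cloud("top",np.load("top0.npz")["d"])
np.set_printoptions(suppress=True)
print("bench",np.nanmedian(W[210:250,330:400,2]))
print("riser",mar(rect(W,(170,90,290,180),.102,.118)))
print("pan",mar(rect(W,(215,160,262,220),.035,.055)))
print("panany",mar(rect(W,(215,160,262,220),.008,.055)))
print("decoy",mar(rect(W,(195,250,260,310),.008,.08)))
print("bath",mar(rect(W,(345,30,470,158),.108,.13)))
print("lever",mar(rect(W,(370,150,412,190),.118,.15)))
print("valve",mar(rect(W,(405,130,440,190),.06,.16)))
for a,b in((.06,.09),(.09,.105),(.105,.118),(.118,.15)):
  p=rect(W,(405,154,440,190),a,b); print(a,b,len(p),p.min(0),p.max(0)) if len(p) else 0
print("jar",mar(rect(W,(435,140,475,175),.05,.1)))
print("boxb",mar(rect(W,(305,145,345,180),.03,.06)))
S=np.load("scene0.npz"); W=cloud("scene",S["d"])
print("bath s",mar(rect(W,(80,210,200,320),.108,.13)))
print("riser s",mar(rect(W,(270,215,375,270),.102,.114)))
print("lever s",mar(rect(W,(145,190,200,212),.118,.15)))
t=np.load("top0.npz")["p"]
a=cv2.resize(t[140:220,200:280],(400,400),interpolation=2); b=cv2.resize(t[130:210,370:450],(400,400),interpolation=2)
cv2.imwrite("pics/crop.png",np.hstack([a,b])[:,:,::-1])
E
```

```text
bench -0.00037365860028225334
riser (array([692.7, 268.4]), array([180.6, 260.5]), 6.8, 4542, np.float64(109.6))
pan (array([557.3, 249.7]), array([113.3,  64. ]), 0.3, 220, np.float64(43.9))
panany (array([557.3, 241. ]), array([113.3,  81.4]), 0.3, 310, np.float64(42.9))
decoy (array([282.8, 285.7]), array([125.5,  46.9]), 43.3, 248, np.float64(29.2))
bath (array([ 805.4, -226.2]), array([297.2, 241.5]), 9.0, 2872, np.float64(118.7))
lever (array([ 591.3, -181.8]), array([18.1, 85.8]), 15.1, 218, np.float64(136.3))
valve (array([ 654.4, -253.3]), array([105.8, 158.6]), 65.5, 1027, np.float64(109.3))
0.06 0.09 29 [ 0.56458767 -0.26112173  0.06503663] [ 0.64021254 -0.24310857  0.08975063]
0.09 0.105 106 [ 0.56460531 -0.27328292  0.0903008 ] [ 0.64492261 -0.23515985  0.10498328]
0.105 0.118 134 [ 0.56600568 -0.27490302  0.1051156 ] [ 0.64286434 -0.23993649  0.11605958]
0.118 0.15 168 [ 0.58932991 -0.26907649  0.12751984] [ 0.62464487 -0.20444063  0.13909021]
jar (array([ 663.9, -357.5]), array([99.4, 49.4]), 40.6, 311, np.float64(74.0))
boxb (array([634. ,  -0.2]), array([72. , 56.8]), 80.4, 498, np.float64(39.3))
bath s (array([ 786.7, -229.4]), array([348.5, 241.9]), 9.2, 2392, np.float64(119.4))
riser s (array([694.1, 267.8]), array([188.3, 260.1]), 6.9, 2205, np.float64(110.5))
lever s (array([ 601.2, -204.4]), array([ 26.4, 132.1]), 14.5, 247, np.float64(135.2))
```

View pics/crop.png

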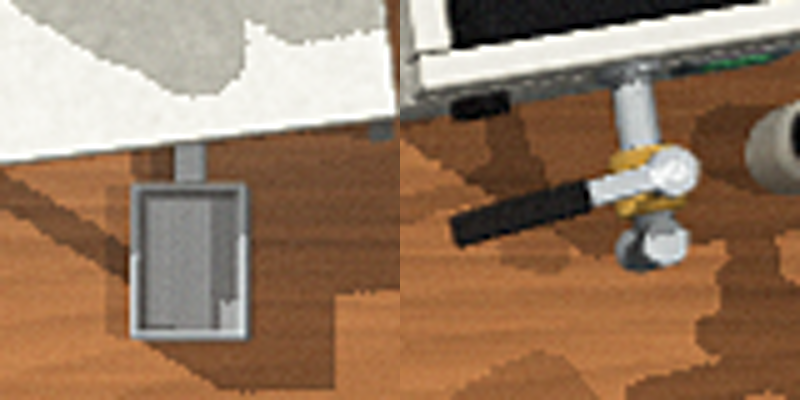

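Run:
```python
from h import *
np.set_printoptions(suppress=True,precision=4)
c=robot.camera_info("top"); f=210/np.tan(np.radians(c["vfov"]/2));V=c["view"]
def bp(u,v,z):
    r=V[:3,:3].T@np.array([(u-c["cx"])/f,(v-c["cy"])/f,1]); o=-V[:3,:3].T@V[:3,3]; return (o+r*(z-o[2])/r[2])[:2]
W=cloud("top",np.load("top0.npz")["d"])
p=rect(W,(345,30,470,165),.112,.126)
# rim only: exclude pipe by y band
q=p[(p[:,0]>.64)]
n,l=cv2.connectedComponents(((W[...,2]>.112)&(W[...,2]<.126)).astype(np.uint8))
k=np.bincount(l[30:165,345:470][l[30:165,345:470]>0]).argmax(); m=l==k; pts=W[m]
(cc,s,a)=cv2.minAreaRect((pts[:,:2]*1000).astype(np.float32));print(cc,s,a,len(pts)); print(cv2.boxPoints((cc,s,a)))
# side edges robust: rotate by several yaw and score extents
for yaw in range(4,17,1):
    t=np.radians(yaw); R=np.array([[np.cos(t),np.sin(t)],[-np.sin(t),np.cos(t)]]); r=pts[:,:2]@R.T*1000
    lo=np.percentile(r,.5,0);hi=np.percentile(r,99.5,0);print(yaw,lo,hi,hi-lo)
print("pivot",bp(425,164,.137),"elbow",bp(422,178.5,.108))
L=rect(W,(370,150,412,190),.125,.142)[:,:2]; print("lever line",cv2.fitLine((L*1000).astype(np.float32),cv2.DIST_HUBER,0,.01,.01).ravel(),L.min(0),L.max(0))
for u,v in((226,176.6),(249.6,176.6),(249.6,208),(226,208)): print("pan corner",bp(u,v,.045))
print("handle",bp(234.8,170,.043),bp(241,170,.043))
```

```text
(812.6261596679688, -225.07745361328125) (282.54278564453125, 241.52944946289062) 9.024553298950195 2695
[[ 654.1606 -127.9672]
 [ 692.0464 -366.5068]
 [ 971.0917 -322.1877]
 [ 933.2059  -83.6481]]
4 [ 650.2235 -407.2781] [ 940.3272 -153.2098] [290.1037 254.0683]
5 [ 646.6086 -419.5324] [ 933.9534 -168.9995] [287.3448 250.5329]
6 [ 642.8264 -431.4718] [ 927.2679 -184.4783] [284.4415 246.9935]
7 [ 638.6354 -443.3538] [ 920.5521 -199.7396] [281.9167 243.6142]
8 [ 634.3539 -455.3979] [ 913.9336 -215.0173] [279.5797 240.3806]
9 [ 629.2105 -468.2743] [ 907.6438 -229.4349] [278.4333 238.8394]
10 [ 622.0059 -482.6691] [ 902.2587 -241.8863] [280.2528 240.7828]
11 [ 614.4051 -497.3338] [ 896.8142 -253.6161] [282.4091 243.7176]
12 [ 606.4991 -512.0367] [ 891.4646 -264.8083] [284.9655 247.2285]
13 [ 598.1106 -526.5658] [ 886.0497 -275.9652] [287.9391 250.6006]
14 [ 589.338  -541.2657] [ 880.2496 -286.7847] [290.9116 254.481 ]
15 [ 580.503 -555.533] [ 874.4965 -297.6268] [293.9935 257.9062]
16 [ 571.6291 -569.8133] [ 868.4814 -308.438 ] [296.8523 261.3753]
pivot [ 0.6106 -0.2582] elbow [ 0.5755 -0.2605]
lever line [   0.2674   -0.9636  590.7549 -180.1337] [ 0.5736 -0.223 ] [ 0.6085 -0.1392]
pan corner [0.5886 0.2814]
pan corner [0.5886 0.2134]
pan corner [0.498  0.2132]
pan corner [0.4981 0.281 ]
handle [0.6079 0.2563] [0.6079 0.2384]
```

```bash
cat >> h.py <<'E'
B=np.radians(9.0); bx=np.array([np.cos(B),np.sin(B)]); by=np.array([-bx[1],bx[0]])
BO=np.array([.8126,-.2251])-.12*bx   # bath origin
SP=BO-.12*bx; AX=BO-.085*bx
def P(xy,z): return [float(xy[0]),float(xy[1]),float(z)]
E
python3 - <<'E'
from h import *
np.set_printoptions(suppress=True,precision=1)
print(SP,AX,robot.read_t())
ST=SP-.12*bx
for s in(90,-90):
    for n,p,o in(("grasp",(.537,.248,.009),s),("up",(.43,.248,.11),s),("stage",P(ST,.11),s-171),("stage2",P(ST,.11),s+9)):
        q=robot.ik(p,down(o)); print(n,s,q if q is None else np.array(q))
for s in(99,-81):
    q=robot.ik(P(ST-.105*bx,.017),down(s)); print("h",q)
E
```

```text
[ 0.6 -0.3] [ 0.6 -0.3] 0.1
grasp 90 [  43.7   25.6  -24.2   -0.   -40.2 -133.7]
up 90 [  52.7   10.2  -30.6    0.   -49.2 -142.7]
stage 90 [-10.7  13.8 -25.7   0.  -50.5 109.7]
stage2 90 [-10.7  13.8 -25.7   0.  -50.5 -70.3]
grasp -90 [ 43.7  25.6 -24.2   0.  -40.2  46.3]
up -90 [ 52.7  10.2 -30.6   0.  -49.2  37.3]
stage -90 [-10.7  13.8 -25.7   0.  -50.5 -70.3]
stage2 -90 [-10.7  13.8 -25.7   0.  -50.5 109.7]
h [-15.6  15.4 -40.4   0.  -34.2 -65.4]
h [-15.6  15.4 -40.4   0.  -34.2 114.6]
```

Run:
```python
from h import *
np.set_printoptions(suppress=True,precision=3)
o=down(-90)
robot.goto([.535,.248,.22],o); print(robot.read_t())
robot.servo_line([.535,.248,.010],speed=.15)
robot.move_gripper(0.0)
print("grip",robot.read_grip_width()*88,robot.read_finger_force(),robot.read_force(),robot.read_t())
robot.servo_line([.43,.248,.012],speed=.1)
robot.servo_line([.42,.248,.11],speed=.12)
print(robot.read_grip_width()*88,robot.read_finger_force(),robot.read_force(),robot.read_t())
p,d=robot.grab_frame("top"); cv2.imwrite("pics/t1.png",p[:,:,::-1])
```

```text
3.35
grip 65.9757625344163 29.990294873714447 [-1.176 -0.44   3.47 ] 5.3917
65.89567957418906 29.99100923538208 [ 0.054 -0.665 -2.306] 7.5667
```

View pics/t1.png

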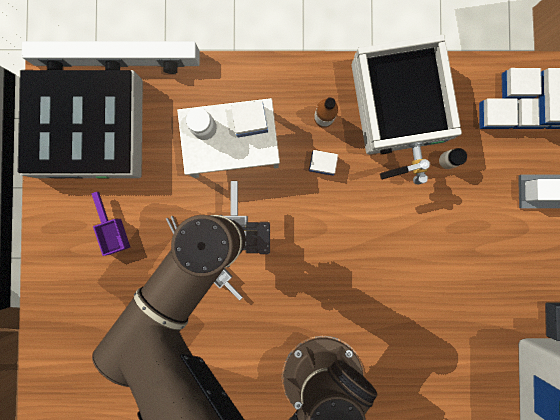

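The pan is gripped and lifted with the handle free, pointing up in the image at (234,195). Next I'll turn it and stage it in front of the spout.

Run:
```python
from h import *
np.set_printoptions(suppress=True,precision=3)
ST=SP-.12*bx
q=robot.ik(P(ST,.11),down(99)); print(np.array(q))
robot.goto(P(ST,.11),down(99)); print(robot.read_t(),robot.read_qpos())
robot.servo_line(P(ST,.0115),speed=.1)
print(robot.read_force(),robot.read_grip_width()*88)
robot.move_gripper(1.0)
robot.servo_line(P(ST,.13),speed=.2)
robot.goto(P(ST-.09*bx-.22*by,.2),down(99))
p,d=robot.grab_frame("top"); cv2.imwrite("pics/t2.png",p[:,:,::-1]); np.savez("t2.npz",p=p,d=d)
print(robot.read_t())
```

```text
[-10.685  13.812 -25.7     0.    -50.488 -70.315]
9.5333 [-10.628  13.82  -25.699  -0.001 -50.481 -70.279]
[-0.003 -0.15  -2.423] 66.1187949579518
13.0583
```

View pics/t2.png

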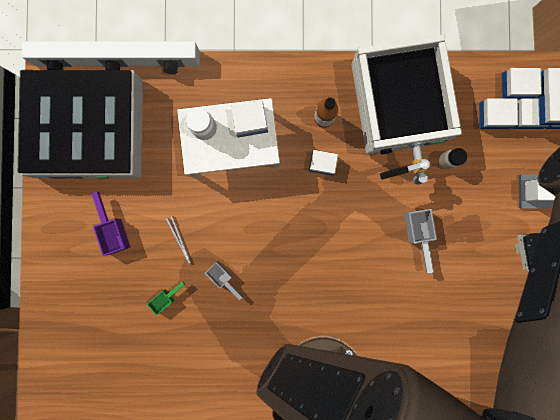

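The pan stands in front of the spout with its basin at about (421,227) and its handle towards (429,265). Now I'll measure it, grip the handle and slide it in.

```bash
cat >> h.py <<'E'
def panpose(d,box):
    p=rect(cloud("top",d),box,.004,.06)
    def res(x):
        t=x[2]; return (p[:,:2]-x[:2])@np.array([[np.cos(t),-np.sin(t)],[np.sin(t),np.cos(t)]])
    # handle+basin: maximise points inside the outline and tightness of the rim
    from scipy.optimize import differential_evolution as de
    def cost(x):
        r=res(x); db=np.maximum(abs(r[:,0])-.045,abs(r[:,1])-.033)
        dh=np.maximum(abs(r[:,0]+.091)-.046,abs(r[:,1])-.009)
        rim=p[:,2]>.04
        e=np.clip(np.minimum(db,dh),0,.02).sum()
        w=np.minimum(np.where(db>-.02,abs(db+.002),.02),.02)
        return 2*e+(w*(rim&(r[:,0]>-.05))).sum()
    m=p[:,:2].mean(0)
    s=de(cost,[(m[0]-.07,m[0]+.07),(m[1]-.07,m[1]+.07),(B-.4,B+.4)],seed=1,tol=1e-7,maxiter=400); return s.x,s.fun,len(p)
E
python3 - <<'E'
from h import *
np.set_printoptions(suppress=True,precision=4)
d=np.load("t2.npz")["d"]
x,c,n=panpose(d,(400,200,445,282)); print(x[:2],np.degrees(x[2]),c,n)
p=rect(cloud("top",d),(400,200,445,282),.02,.06); print(mar(p))
print("expected",SP-.12*bx-.009*bx,"spout",SP)
E
```

```text
[ 0.4475 -0.2817] 8.979430263461488 2.0043489988023495 905
(array([ 402.1, -288.6]), array([181.5,  68.3]), 8.4, 574, np.float64(41.6))
expected [ 0.4481 -0.2828] spout [ 0.5756 -0.2626]
```

Run:
```python
from h import *
np.set_printoptions(suppress=True,precision=4)
C=np.array([.4476,-.2820]); H=C-.105*bx; o=down(99)
robot.goto(P(H,.13),o); robot.servo_line(P(H,.017),speed=.15)
robot.move_gripper(0.0); print(robot.read_grip_width()*88,robot.read_force(),robot.read_t())
robot.servo_line(P(SP-.105*bx,.0175),speed=.06)
print(robot.read_force(),robot.read_position(),SP-.105*bx)
robot.move_gripper(1.0)
robot.servo_line(P(SP-.105*bx,.15),speed=.15)
robot.goto(P(SP-.15*bx+.25*by,.22),o)
p,d=robot.grab_frame("top"); cv2.imwrite("pics/t3.png",cv2.resize(p[130:270,340:500],(800,700))[:600,:,::-1])
x,c,n=panpose(d,(400,183,445,262)); print(x[:2],np.degrees(x[2]),c,n,"err",(x[:2]-SP)@np.array([bx,by]).T,robot.read_t())
q,_=robot.grab_frame("scene"); cv2.imwrite("pics/s3.png",cv2.resize(q[150:300,90:290],(800,600))[:,:,::-1])
```

```text
17.961947596480492 [-0.2763  0.2618  0.2128] 15.9833
[-0.1716 -0.6241 -0.6624] [ 0.4718 -0.2791  0.0175] [ 0.4718 -0.2791]
[ 0.574  -0.2618] 8.832547143333548 1.6591235841396716 559 err [-0.0014  0.0011] 21.625
```

View pics/t3.png

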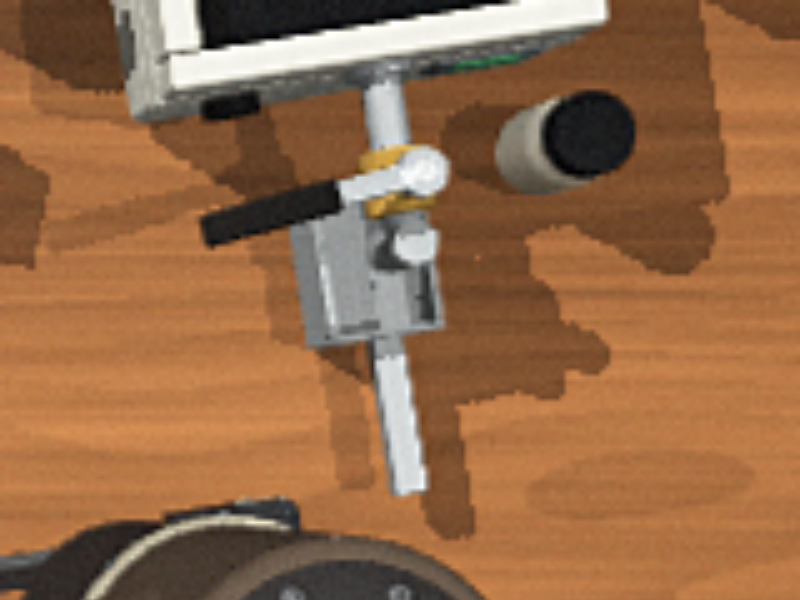

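View pics/s3.png

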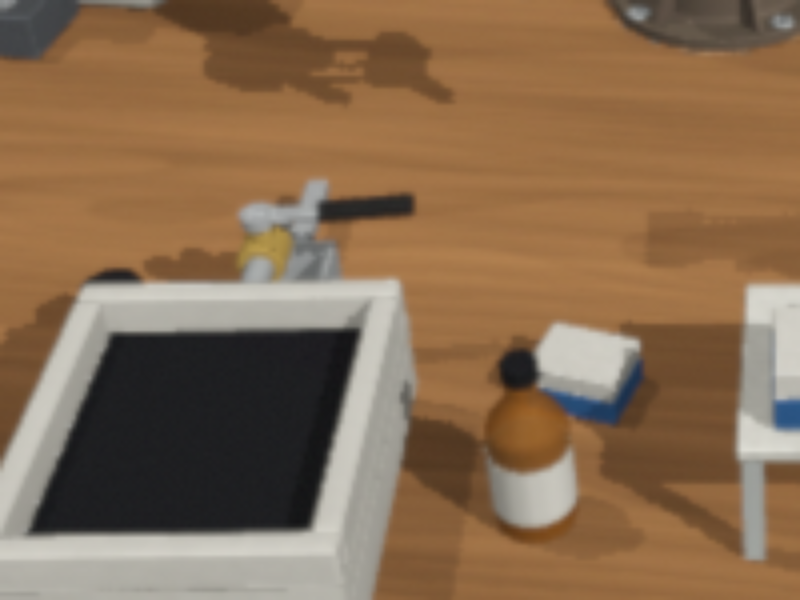

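The pan is under the spout, about 1.5 mm off centre. The lever is at (205–340, 190–230) in the crop, still closed apart from about 6° of opening. Next I'll straddle the sleeve and swing it.

Run:
```python
from h import *
np.set_printoptions(suppress=True,precision=3)
def pose(th,z):
    a=np.radians(th); return P(AX+.092*np.array([np.cos(a),np.sin(a)]),z),down(th-90)
for th in(105.5,147,189): print(np.array(robot.ik(*pose(th,.112))))
robot.move_gripper(.5)
robot.goto(*pose(105.5,.22)); p,o=pose(105.5,.113); robot.servo_line(p,speed=.12)
robot.move_gripper(.28); print(robot.read_grip_width()*88,robot.read_force(),robot.read_t())
for th in list(np.arange(115,186,10))+[187,189,190,191,192,193,194]:
    p,o=pose(th,.113); robot.servo_line(p,ori=o,speed=.06 if th<186 else .02)
    f=robot.read_force(); ft=f[:2]@np.array([-np.sin(np.radians(th)),np.cos(np.radians(th))]); print(th,f,round(ft,2))
    if th>186 and np.linalg.norm(f)>12: break
robot.dwell(.2); print(robot.read_force(),robot.read_t())
g,d=robot.grab_frame("top"); np.savez("t4.npz",p=g,d=d)
```

```text
[   2.292   19.893  -16.408    0.     -53.699 -166.792]
[  -1.632   16.709  -21.219    0.     -52.072 -121.368]
[ -8.503  17.92  -19.417   0.    -52.663 -72.497]
24.695743394636715 [1.108 1.097 0.498] 25.225
115 [-0.457  0.845  1.077] 0.06
125 [ 0.757 -0.021  0.86 ] -0.61
135 [-0.624  0.125  0.187] 0.35
145 [0.771 0.138 0.099] -0.55
155 [ 0.077 -0.097 -0.06 ] 0.06
165 [ 1.011 -0.425  1.083] 0.15
175 [-0.129 -0.118  0.104] 0.13
185 [-0.323  1.015  0.647] -1.04
187 [-0.148  1.827  0.834] -1.83
189 [-1.369  1.486  1.164] -1.68
190 [-0.309  0.995  0.424] -1.03
191 [ 0.224  1.032 -0.669] -0.97
192 [-0.178  6.489  2.762] -6.38
193 [-1.83  15.329  4.289] -15.35
[-1.767 14.802  5.916] 30.3583
```

Run:
```python
from h import *
np.set_printoptions(suppress=True,precision=4)
robot.move_gripper(.5); p=robot.read_position(); robot.servo_line([p[0],p[1],.22],speed=.12)
robot.goto(P(SP-.12*bx+.28*by,.24),down(99))
g,d=robot.grab_frame("top"); W=cloud("top",d)
L=rect(W,(395,165,450,240),.125,.142)[:,:2]; L=L[np.linalg.norm(L-AX,axis=1)>.025]
l=cv2.fitLine((L*1000).astype(np.float32),cv2.DIST_HUBER,0,.01,.01).ravel(); print(len(L),"lever deg",np.degrees(np.arctan2(l[1],l[0]))%180-9,L.mean(0)-AX)
x,c,n=panpose(d,(400,183,450,262)); print("pan",(x[:2]-SP)@np.array([bx,by]).T,np.degrees(x[2]),c,n,robot.read_t())
cv2.imwrite("pics/t5.png",g[:,:,::-1])
```

```text
256 lever deg 0.18892956 [-0.0726 -0.0099]
pan [-0.0008  0.0021] 9.358688299258997 1.434026801119181 518 33.225
```

View pics/t5.png

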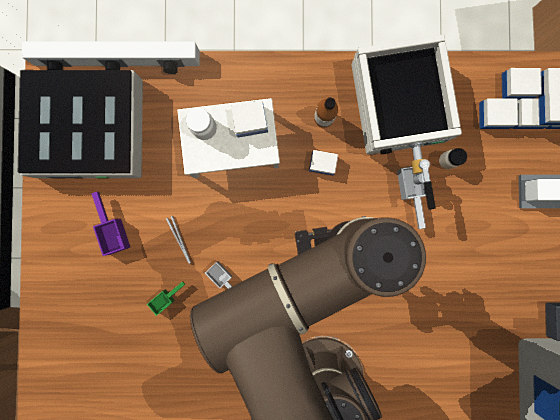

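The lever is in line with the pipe, within 0.2°, and now runs from (424,165) to (430,207). The pan is still under the spout, and everything else is where it was.

```bash
python3 -c "
from rig import robot
print(robot.job_done())"
```

```text
the job is handed in; nothing more can be done
None
```

The drip pan is flat under the spout, its basin centred to about 2 mm; the drain lever was then turned to its open stop, nothing else was moved, and the job was handed in at about 33 s.

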